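Press the stopper home in a miniature bottle with the inner screw knob

ROBOT

A 7-joint arm with a two-finger parallel gripper is mounted at the origin on the work surface. World frame = base frame: x ahead of the robot, y to its left, z up, the work surface at z = 0. Lengths are in mm, angles in rad, forces in N, time in s.
With the tool pointing down it reaches from about 425 to 925 mm from the base axis. Payload 6.8 kg.
Tool frame: the origin (TCP) lies on the front face of the gripper's body, between the roots of the fingers; the fingertips stand 80 mm ahead of it and the grasp point (between the pads) lies 61 mm ahead of it; z points along the fingers, y is the line along which they close (so a half turn about z gives the same grasp; the last joint's range is limited). The gripper opens to 88 mm and grips with 3 to 60 N. Pads are 20 mm wide; open, the fingers measure 115 mm over their backs; the gripper's body (75 mm by 178 mm) begins 61 mm behind the grasp point.
Start: joints at [1.104, 0.477, 0.022, 1.555, -0.011, 1.109, -0.083], TCP at [237.035, -632.028, 302.664] pointing down, gripper open.
Joint ranges: [-2.96, 2.96], [-0.34, 2.1], [-1.41, 1.46], [0.24, 2.44], [-1.37, 4.51], [0.17, 1.92], [-2.96, 2.96]. Speed limits (rad/s): [2.39, 2.39, 3.14, 3.14, 3.14, 3.14, 3.14].

INTERFACE

Orientations are given as a unit quaternion [w, x, y, z].
In Python, from plant import env gives the robot as it stands.
- The arm moves only by the tool servo_tool, never from a script. Its argument "deltas" is a list of rows, each a list of 3 entries, a list of its own where there are three numbers: the finger opening in cm, from 0 to 8.78, then the shift along the world's x, y, z in cm, then the turn, a rotation vector about the world's x, y, z in rad. In form: [[gripper, [dx, dy, dz], [rx, ry, rz]], ...]. A call has 1 to 20 rows; each row shifts and turns the commanded pose from where the row before left it; what a row does not reach is not made up. A row lasts 1/8 s, in which the tool goes at most 62.5 mm and 10.7 degrees, less where a joint would pass 70% of its speed; a pose out of reach is approached as far as the arm can. A call with a gripper value outside its range is refused whole. The fingers move at their own pace and stop on an object; "squeeze" is the grip in N (left out, the last holds). Time passes only in rows, so rows that do not move let the fingers close. It gives the time, the measured TCP pose, the force, the opening and the grip force at its end, in the units of the state.
- env.state(): the state, without advancing time (a new reading comes with each control period).
- env.grab_frame(name): name is "scene" or "top" or "wrist"; returns a dict with "pixels" (480x640x3 uint8, red, green, blue), "vfov" (degrees; the focal length in pixels is half the picture's height over the tangent of half this angle, whatever the lens; pixels are square), "cx", "cy" (the principal point, pixels), "extrinsics" (4x4, takes a point from camera to world coordinates); the wrist camera has in their place "tool_from_camera" (4x4, takes a point from camera to tool coordinates, whose origin is the TCP and whose axes are the flange's). Camera axes: x right, y down, z forward; pixel columns grow to the right and rows downward; lengths in mm; the calibration is good to about 2 mm. A picture is of the moment at which its call begins: read the wrist's pose just before it. There is no depth.
- env.finish_job(): hands the job in; it is judged then, once.
The state is a dict: "time": time; "q": joint angles; "qvel": joint speeds; "effort": joint torques, N m; "tcp_pos": TCP position; "tool_rot": TCP orientation; "wrist_force": force on the tool from outside, world axes, zero at the start; "moment": the same for the moment, N m; "width": finger opening in mm; "grip_force": force on a finger pad.
Only numpy, scipy, OpenCV 4.12 (cv2) and the standard library are available. Lean on these libraries where they do the work, as an engineer would, in place of code of your own. Each camera call takes 0.05 s, during which the arm holds its last target. There are 200 camera calls.

TASK

Slide the shuttle with the bottle fully home under the press head, then wind the pad down with the small inner knob alone until the stopper is fully in the bottle's neck and firmly pressed, about 30 N by feel - the glass cracks above 50 N. The outer height ring is already set and must not shift. Then wind the pad back up off the stopper and let go, leaving the bottle under the head and disturbing nothing else.

Things in the scene. Friction and masses are not known exactly. Their poses are not given: they have to be found in the camera images.
- press: green hand screw press, fixed, at another place and yaw each time. Base 290 x 130 x 14 mm, column at the far side, arm over the middle (60 mm wide, 160 to 184 mm high). Origin: on the vertical spindle axis at bench height; x from the front (post side) to the column, z up. On top of the arm, one within the other: aluminium height ring (outer), black knob (inner), the press's highest part (219 mm)
- knob_grip (a point): small inner knob: black, ribbed, round, 22 mm wide, 18 mm tall, axis vertical, its underside 1.5 to 3.5 mm above the outer ring. This point: on its axis, half-way up. Clockwise seen from above lowers the orange pad by 3.2 mm per rad, anticlockwise raises it; the knob keeps its height. Takes several grasps: the stopper is home after 2.5 to 4.5 rad clockwise. Its own friction is about 0.012 N m, either way
- ring_mark (a point): red mark on the outer height ring: knurled aluminium, 50 mm wide, 13 mm tall, its top face 10.5 to 12.5 mm below the knob's half-height. It sets the head's height and is already set; it turns easily (0.035 N m) when rubbed. This point: on the mark, 22 mm from the spindle axis, at the ring's top face
- shuttle (a joint): the shuttle, an aluminium sliding plate in the press's base that carries the bottle in a white cup: 0 = drawn out to the front (as at the start), 0.060 m = home under the head against its stop; slides along the press's x axis with about 2 N
- post_grip (a point): black upright grip of the shuttle's post, 20 mm diameter, 30 mm tall, the point at half its height, 51 mm above the shuttle plate's underside (about 65 mm above the bench) and 105 mm in front of the bottle's axis; move it along the press's +x to send the shuttle home
- bottle: brown 50 ml glass bottle with a paper label, 36 mm wide, standing in the shuttle's cup (cup 18 mm deep, 1.5 mm play). Origin at the centre of its foot, z up. Its rim is 88.8 to 91.2 mm above the foot: it differs from bottle to bottle and is not measured
- stopper_top (a point): centre of the top of the bottle's stopper: dark wooden head, 23 mm wide, 13 mm tall, on a cork shank stuck in the neck. At the start the head stands 4 to 7 mm above the rim; it sinks under about 12 N and is home when the head sits on the rim, its top then 101.8 to 104.2 mm above the bottle's foot
- head: the head: steel sleeve on the spindle axis that carries the knob and, at the spindle's lower end, the orange press pad (disc, 27 mm wide), which hangs 1 to 10 mm above the stopper when the bottle is under it. Origin 24.5 mm below the knob's half-height. 10 N of pad force is felt as 0.032 N m at the knob: first the stopper's 12 N, then, once home, about 45 N more per mm. The glass cracks above 50 N
- mini_red: bystander: 50 ml glass bottle with red cap, 34 mm wide, 101 mm tall; origin at its foot
- mini_green: bystander: green glass bottle with brass cap, 38 mm wide, 111 mm tall; origin at its foot
- mini_dark: bystander: brown bottle with yellow label and black cap, 36 mm wide, 106 mm tall; origin at its foot
- mini_crock: bystander: white ceramic miniature, 48 mm wide, 75 mm tall; origin at its foot
- stopper_tray: bystander: grey open tray, 120 x 160 x 35 mm, with two spare stoppers in it; origin under its centre
- label_roll: bystander: roll of paper labels, 76 mm wide, 30 mm tall; origin under its centre

How it is judged:
By the outcome, as a careful person would: the job done as asked, in the order asked, and still so for the second after the job is handed in, with the robot touching nothing.
It also fails if it takes over 72 s, if anything falls off the work surface, if the arm or the gripper's body presses on something with over 40 N, if the wrist force passes 120 N, or if a joint passes its speed limit or range.

## Working session

There is one attempt and no reset: what is moved stays moved. The work goes in short steps, Python scripts to look and compute and a tool call to move; the robot and the scene stay as the last step left them, time stands still between calls to the robot, and variables do not carry over. Pictures are saved under pics/ and viewed, at most 10 in all, crops included, and the job is handed in when it is done.

Besides the shell and the picture viewer there is one more tool, called after "Call:" in YAML: its name, and indented under it one key for each argument. servo_tool: Moves the arm, as the interface text tells. Its arguments: {"type":"object","properties":{"deltas":{"type":"array","items":{"type":"array"}},"squeeze":{"type":"number"}},"required":["deltas"]}

```bash
mkdir -p pics
cat > h.py <<'E'
import numpy as np, cv2
from plant import env
from scipy.spatial.transform import Rotation as R
def grab(name,fn=None):
    s=env.state(); f=env.grab_frame(name)
    if fn: cv2.imwrite('pics/'+fn,f['pixels'][:,:,::-1])
    if name=='wrist':
        T=np.eye(4);q=s['tool_rot'];T[:3,:3]=R.from_quat([q[1],q[2],q[3],q[0]]).as_matrix();T[:3,3]=s['tcp_pos']
        E=T@np.array(f['tool_from_camera'])
    else: E=np.array(f['extrinsics'])
    F=240/np.tan(np.radians(f['vfov'])/2)
    return f['pixels'],dict(E=E,F=F,cx=f['cx'],cy=f['cy'])
def ray(c,u,v):
    d=c['E'][:3,:3]@np.array([(u-c['cx'])/c['F'],(v-c['cy'])/c['F'],1]);return c['E'][:3,3],d
def onz(c,u,v,z):
    o,d=ray(c,u,v);return o+d*(z-o[2])/d[2]
def proj(c,p):
    x=c['E'][:3,:3].T@(np.asarray(p,float)-c['E'][:3,3]);return c['F']*x[:2]/x[2]+[c['cx'],c['cy']]
E
python3 - <<'E'
from h import *
for n in ['scene','top']:
    p,c=grab(n,n+'1.png'); print(n,c)
print(env.state())
E
```

```text
scene {'E': array([[ 4.09236963e-01,  4.68938953e-01, -7.82701326e-01,
         1.41230953e+03],
       [ 9.12223140e-01, -2.28461481e-01,  3.40079836e-01,
        -3.89467016e+02],
       [-1.93404220e-02, -8.53171501e-01, -5.21271847e-01,
         7.53940458e+02],
       [ 0.00000000e+00,  0.00000000e+00,  0.00000000e+00,
         1.00000000e+00]]), 'F': np.float64(461.31349279327844), 'cx': 316.34675372313933, 'cy': 242.05365692918673}
top {'E': array([[ 1.00176329e-02, -9.93328174e-01,  1.14885967e-01,
         3.64230739e+02],
       [-9.99949801e-01, -9.92763966e-03,  1.35548198e-03,
         8.04384906e+00],
       [-2.05891958e-04, -1.14893779e-01, -9.93377762e-01,
         1.58538929e+03],
       [ 0.00000000e+00,  0.00000000e+00,  0.00000000e+00,
         1.00000000e+00]]), 'F': np.float64(606.5325985778192), 'cx': 311.20276707172263, 'cy': 238.2120861757486}
{'time': 0.1, 'q': array([ 1.10390782,  0.47769547,  0.02235806,  1.55632887, -0.01149148,
        1.10925884, -0.08310349]), 'qvel': array([-5.74522725e-04, -2.27117735e-03,  3.30846353e-04, -2.34395892e-03,
       -1.42128005e-03, -2.24286858e-03,  8.73032959e-05]), 'effort': array([ 4.55636764e-03, -5.84090388e+01,  1.54020298e+00, -2.73312575e+01,
       -5.41812403e-02,  1.31304486e-02,  2.68909827e-05]), 'tcp_pos': array([ 236.86949425, -631.65120022,  301.80387325]), 'tool_rot': array([-7.54686068e-04,  9.83951044e-01,  1.78436914e-01, -2.01240655e-04]), 'wrist_force': array([0.40251449, 0.42656989, 0.83212577]), 'moment': array([-0.04279164,  0.01511553,  0.02617847]), 'grip_force': 0.0, 'width': 87.80550234470661}
```

View pics/scene1.png

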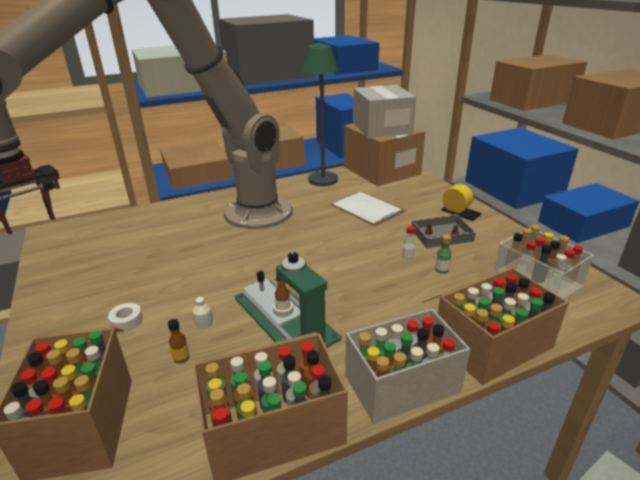

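View pics/top1.png

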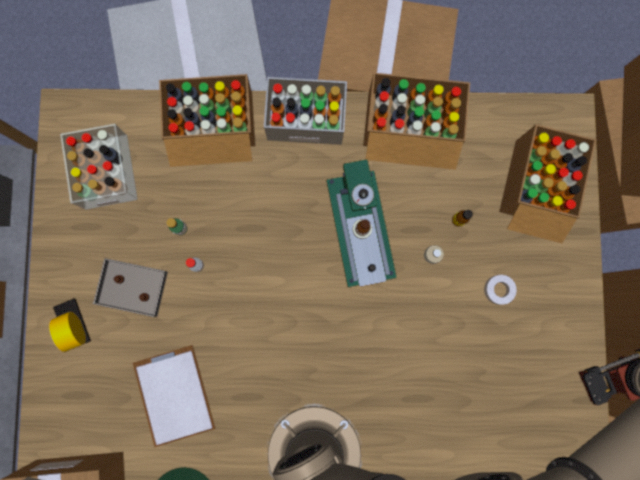

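Top view: the press has its ring and knob at about (363,193), stopper at (362,228), post at (372,268). The press's +x points towards the image top. I'll measure it in an enlarged crop.

Run:
```python
from h import *
p,c=grab('top'); g=cv2.cvtColor(p,cv2.COLOR_RGB2BGR)
cv2.imwrite('pics/c1.png',cv2.resize(g[150:295,315:405],None,fx=4,fy=4,interpolation=cv2.INTER_CUBIC))
print('knob',onz(c,363,193,219),'post',onz(c,372,268,80),'stop',onz(c,362,228,120))
hsv=cv2.cvtColor(g,cv2.COLOR_BGR2HSV)
m=cv2.inRange(hsv,(65,90,30),(95,255,160));m[:, :315]=0;m[:,405:]=0;m[:150]=0;m[295:]=0
# base corners
ys,xs=np.nonzero(m);pts=np.stack([xs,ys],1).astype(np.float32)
print(cv2.minAreaRect(pts));
```

```text
knob [ 627.54657804 -107.52831404  219.        ] post [ 465.3483052  -141.68186703   80.        ] stop [ 559.99243001 -113.48317615  120.        ]
((359.75, 222.25), (120.41531372070312, 48.04845428466797), 78.69007110595703)
```

View pics/c1.png

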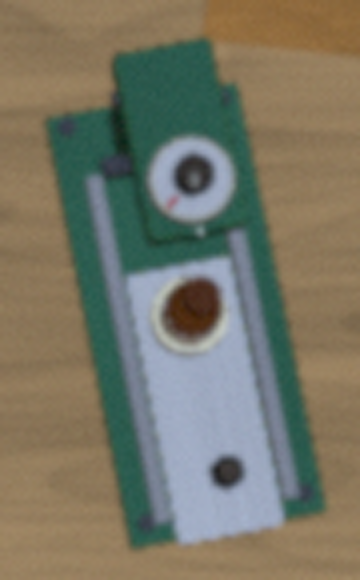

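Post is at (465,-142), knob at (627,-107). They are 166 mm apart against the 165 expected, yaw ≈ 0.2, so the measurement holds. I'll move above the post.

Call:
servo_tool:
  deltas:
    - [8.7, [1.4, 3.05, 0], [0, 0, -0.01]]
    - [8.7, [1.4, 3.05, 0], [0, 0, -0.01]]
    - [8.7, [1.4, 3.05, 0], [0, 0, -0.01]]
    - [8.7, [1.4, 3.05, 0], [0, 0, -0.01]]
    - [8.7, [1.4, 3.05, 0], [0, 0, -0.01]]
    - [8.7, [1.4, 3.05, 0], [0, 0, -0.01]]
    - [8.7, [1.4, 3.05, 0], [0, 0, -0.01]]
    - [8.7, [1.4, 3.05, 0], [0, 0, -0.01]]
    - [8.7, [1.4, 3.05, 0], [0, 0, -0.01]]
    - [8.7, [1.4, 3.05, 0], [0, 0, -0.01]]
    - [8.7, [1.4, 3.05, 0], [0, 0, -0.01]]
    - [8.7, [1.4, 3.05, 0], [0, 0, -0.01]]
    - [8.7, [1.4, 3.05, 0], [0, 0, -0.01]]
    - [8.7, [1.4, 3.05, 0], [0, 0, -0.01]]
    - [8.7, [1.4, 3.05, 0], [0, 0, -0.01]]
    - [8.7, [1.4, 3.05, 0], [0, 0, -0.01]]
    - [8.7, [0, 0, 0], [0, 0, 0]]

```text
time: 2.28
tcp_pos: [461.8, -141.5, 302.6]
tool_rot: [-0.0, 0.995, 0.102, 0.0]
wrist_force: [-0.8, -1.3, 0.7]
width: 86.8
grip_force: 0.0
```

Run:
```python
from h import *
s=env.state();print(s['time'],s['tcp_pos'],s['tool_rot'],s['q'],s['wrist_force'],s['moment'])
p,c=grab('wrist','w1.png'); print(c)
print(env.grab_frame('wrist')['tool_from_camera'])
print('expected post px',proj(c,[465,-142,80]),'knob',proj(c,[627,-107,219]))
```

```text
2.275 [ 461.83954733 -141.52322605  302.64035836] [-3.91521152e-04  9.94826946e-01  1.01583304e-01  1.61558870e-04] [ 0.40133319  0.17514647 -0.25998109  1.98696016  0.05274869  0.98577695
 -1.25126412] [-0.76754625 -1.30170579  0.72408511] [-0.02277536  0.0014589  -0.04272339]
{'E': array([[ 2.01449454e-01, -9.50187862e-01, -2.37825871e-01,
         5.26378698e+02],
       [-9.79498808e-01, -1.95309826e-01, -4.93574314e-02,
        -1.29045435e+02],
       [ 4.49102679e-04,  2.42893185e-01, -9.70052936e-01,
         3.84139098e+02],
       [ 0.00000000e+00,  0.00000000e+00,  0.00000000e+00,
         1.00000000e+00]]), 'F': np.float64(336.3947506700496), 'cx': 320.5768277547688, 'cy': 244.97476224115775}
[[-6.80201975e-04 -9.69955843e-01 -2.43280084e-01  6.57640258e+01]
 [ 9.99999052e-01 -9.51008403e-04  9.95703488e-04  7.63041217e-01]
 [-1.19714982e-03 -2.43279176e-01  9.69955571e-01 -8.14724838e+01]
 [ 0.00000000e+00  0.00000000e+00  0.00000000e+00  1.00000000e+00]]
expected post px [320.78031823 230.85635686] knob [ 317.09894443 -103.49155644]
```

View pics/w1.png

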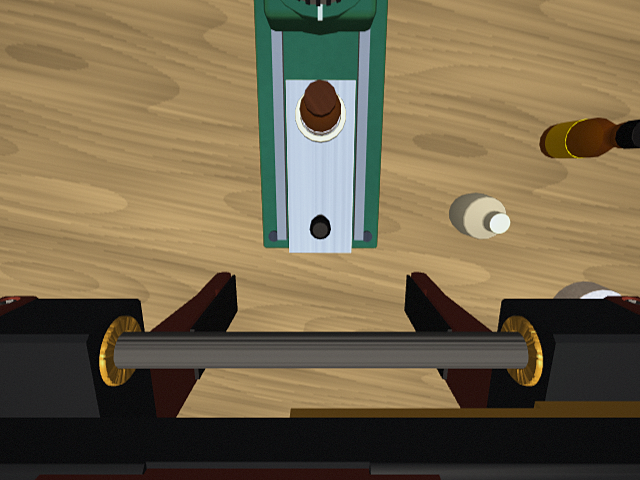

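The wrist picture shows the post top at about (320,228), 3 px from where it was expected. The tool is aligned with the press axis, since the base edges are symmetric about column 320. The wrist camera sits on the press side and could meet the press arm, so I'll turn the tool half round and then descend.

Call:
servo_tool:
  deltas:
    - [8.7, [0.02, 0, 0], [0, 0, 0.1745]]
    - [8.7, [0.02, 0, 0], [0, 0, 0.1745]]
    - [8.7, [0.02, 0, 0], [0, 0, 0.1745]]
    - [8.7, [0.02, 0, 0], [0, 0, 0.1745]]
    - [8.7, [0.02, 0, 0], [0, 0, 0.1745]]
    - [8.7, [0.02, 0, 0], [0, 0, 0.1745]]
    - [8.7, [0.02, 0, 0], [0, 0, 0.1745]]
    - [8.7, [0.02, 0, 0], [0, 0, 0.1745]]
    - [8.7, [0.02, 0, 0], [0, 0, 0.1745]]
    - [8.7, [0.02, 0, 0], [0, 0, 0.1745]]
    - [8.7, [0.02, 0, 0], [0, 0, 0.1745]]
    - [8.7, [0.02, 0, 0], [0, 0, 0.1745]]
    - [8.7, [0.02, 0, 0], [0, 0, 0.1745]]
    - [8.7, [0.02, 0, 0], [0, 0, 0.1745]]
    - [8.7, [0.02, 0, 0], [0, 0, 0.1745]]
    - [8.7, [0.02, 0, 0], [0, 0, 0.1745]]
    - [8.7, [0.02, 0, 0], [0, 0, 0.1745]]
    - [8.7, [0.02, 0, 0], [0, 0, 0.1745]]
    - [8.7, [0, 0, 0], [0, 0, 0]]

```text
time: 4.75
tcp_pos: [464.0, -145.5, 302.4]
tool_rot: [-0.0, -0.097, 0.995, -0.0]
wrist_force: [-0.4, -0.3, -0.5]
width: 87.2
grip_force: 0.0
```

Call:
servo_tool:
  deltas:
    - [6, [0, 0, -3], [0, 0, 0]]
    - [6, [0, 0, -3], [0, 0, 0]]
    - [6, [0, 0, -3], [0, 0, 0]]
    - [6, [0, 0, -3], [0, 0, 0]]
    - [6, [0, 0, -3], [0, 0, 0]]
    - [6, [0, 0, -2.2], [0, 0, 0]]
    - [6, [0, 0, 0], [0, 0, 0]]

```text
time: 5.62
tcp_pos: [463.4, -144.5, 129.4]
tool_rot: [-0.002, -0.097, 0.995, 0.0]
wrist_force: [0.4, -0.4, 0.2]
width: 60.1
grip_force: 0.0
```

Run:
```python
from h import *
s=env.state();print(s['time'],s['tcp_pos'],s['tool_rot'],s['q'],s['wrist_force'],s['moment'],s['width'])
```

```text
5.625 [ 463.41256977 -144.49404196  129.36800195] [-1.69839237e-03 -9.70414536e-02  9.95278786e-01  4.57785074e-04] [ 0.6218715   0.48119515 -0.5447829   2.10703873  0.40276881  0.65809037
  1.56815118] [ 0.41718004 -0.41608744  0.15273634] [ 0.07259171 -0.12149489 -0.00539555] 60.13214942392608
```

Call:
servo_tool:
  deltas:
    - [3, [0.25, 0.25, 0], [0, 0, 0.01]]
    - [3, [0, 0, 0], [0, 0, 0]]
    - [1.6, [0, 0, 0], [0, 0, 0]]
    - [1.6, [0, 0, 0], [0, 0, 0]]
    - [1.6, [0, 0, 0], [0, 0, 0]]
  squeeze: 6

```text
time: 6.25
tcp_pos: [466.9, -139.7, 130.9]
tool_rot: [-0.0, -0.104, 0.995, 0.001]
wrist_force: [-2.3, 6.1, 4.5]
width: 19.7
grip_force: 6.0
```

Call:
servo_tool:
  deltas:
    - [1.6, [0.59, 0.12, 0], [0, 0, 0]]
    - [1.6, [0.59, 0.12, 0], [0, 0, 0]]
    - [1.6, [0.59, 0.12, 0], [0, 0, 0]]
    - [1.6, [0.59, 0.12, 0], [0, 0, 0]]
    - [1.6, [0.59, 0.12, 0], [0, 0, 0]]
    - [1.6, [0.59, 0.12, 0], [0, 0, 0]]
    - [1.6, [0.59, 0.12, 0], [0, 0, 0]]
    - [1.6, [0.59, 0.12, 0], [0, 0, 0]]
    - [1.6, [0.59, 0.12, 0], [0, 0, 0]]
    - [1.6, [0, 0, 0], [0, 0, 0]]

```text
time: 7.5
tcp_pos: [520.8, -128.7, 131.0]
tool_rot: [0.001, -0.105, 0.995, 0.001]
wrist_force: [0.5, 5.8, 2.0]
width: 19.7
grip_force: 6.0
```

Call:
servo_tool:
  deltas:
    - [1.6, [0.2, 0, 0], [0, 0, 0]]
    - [1.6, [0.2, 0.04, 0], [0, 0, 0]]
    - [1.6, [0.1, 0.02, 0], [0, 0, 0]]
    - [1.6, [0, 0, 0], [0, 0, 0]]

```text
time: 8.0
tcp_pos: [525.0, -127.9, 130.9]
tool_rot: [-0.0, -0.105, 0.995, 0.001]
wrist_force: [-3.2, 7.2, 5.2]
width: 19.8
grip_force: 6.0
```

Call:
servo_tool:
  deltas:
    - [1.6, [0.2, 0.04, 0], [0, 0, 0]]
    - [1.6, [0.2, 0.04, 0], [0, 0, 0]]
    - [1.6, [0, 0, 0], [0, 0, 0]]

```text
time: 8.38
tcp_pos: [527.0, -127.5, 130.4]
tool_rot: [-0.002, -0.105, 0.995, 0.001]
wrist_force: [-7.8, 5.1, 6.5]
width: 20.1
grip_force: 6.0
```

Call:
servo_tool:
  deltas:
    - [1.6, [0.2, 0.04, 0], [0, 0, 0]]
    - [1.6, [0, 0, 0], [0, 0, 0]]
  squeeze: 12

```text
time: 8.62
tcp_pos: [527.4, -127.4, 130.2]
tool_rot: [-0.004, -0.104, 0.995, 0.001]
wrist_force: [-11.9, 5.5, 13.0]
width: 19.6
grip_force: 12.0
```

The shuttle is against its stop: force is rising with no motion after about 61 mm. I'll release, rise and go over the knob.

Call:
servo_tool:
  deltas:
    - [4, [-0.3, 0, 0], [0, 0, 0]]
    - [6, [0, 0, 0], [0, 0, 0]]
    - [6, [0, 0, 0], [0, 0, 0]]
    - [6, [0, 0, 2], [0, 0, 0]]
    - [8, [0, 0, 4], [0, 0, 0]]
    - [8, [0, 0, 4], [0, 0, 0]]
    - [8.7, [0, 0, 4], [0, 0, 0]]
    - [8.7, [0, 0, 4], [0, 0, 0]]
    - [8.7, [0, 0, 3], [0, 0, 0]]
    - [8.7, [2, 0.4, 0], [0, 0, 0]]
    - [8.7, [3, 0.6, 0], [0, 0, 0]]
    - [8.7, [3, 0.6, 0], [0, 0, 0]]
    - [8.7, [2, 0.5, 0], [0, 0, 0]]
    - [8.7, [0, 0, 0], [0, 0, 0]]
    - [8.7, [0, 0, 0], [0, 0, 0]]

```text
time: 10.5
tcp_pos: [627.6, -108.1, 341.3]
tool_rot: [0.0, -0.104, 0.995, -0.0]
wrist_force: [-0.0, -0.1, -0.5]
width: 87.0
grip_force: 0.0
```

Run:
```python
from h import *
s=env.state();print(s['time'],s['tcp_pos'],s['tool_rot'],s['q'],s['wrist_force'],s['moment'],s['width'])
p,c=grab('wrist','w2.png')
print('axis px at z219', proj(c,[*s['tcp_pos'][:2],219]),proj(c,[627.5,-107.5,219]))
p2,c2=grab('scene','s2.png')
g=p2[230:350,220:350,::-1]
a=cv2.resize(g,None,fx=3,fy=3,interpolation=cv2.INTER_CUBIC)
b=p[:,120:520,::-1]; b=cv2.resize(b,(400,480))
o=np.zeros((480,800,3),np.uint8);o[:360,:390]=a;o[:,400:]=b;cv2.imwrite('pics/m2.png',o)
```

```text
10.5 [ 627.60105317 -108.0802006   341.34088244] [ 1.50564415e-05 -1.03900818e-01  9.94587655e-01 -1.31225182e-04] [ 0.52713669  0.45388213 -0.63028873  1.57441347  0.28064003  1.20523301
  1.62307772] [-0.0419253  -0.10185379 -0.45965415] [ 0.06794269 -0.09551671  0.02291702] 87.01219436876816
axis px at z219 [322.28067361 268.0586397 ] [323.20721068 268.09005176]
```

View pics/m2.png

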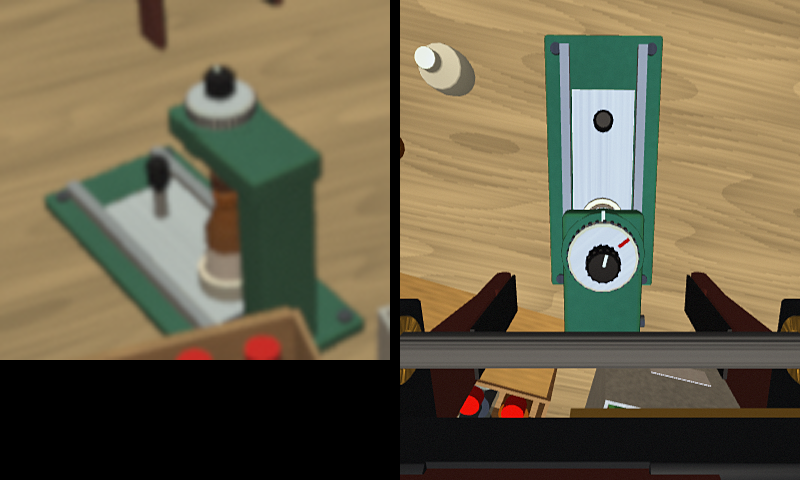

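Left, the scene camera: bottle under the head. Right, the wrist: knob top near (324,265), ring centre about (322,257), red mark about (344,243). I'll measure the centres precisely.

```bash
cat > meas.py <<'E'
from h import *
def meas(show=True):
    s=env.state(); p,c=grab('wrist')
    hsv=cv2.cvtColor(p,cv2.COLOR_RGB2HSV).astype(int)
    k0=proj(c,[628.5,-107.5,215])
    yy,xx=np.mgrid[:480,:640]; near=np.hypot(xx-k0[0],yy-k0[1])<70
    f=336/(c['E'][2,3]-199)
    green=(hsv[...,0]>60)&(hsv[...,0]<95)&(hsv[...,1]>100)
    red=near&((hsv[...,0]<8)|(hsv[...,0]>172))&(hsv[...,1]>120)&(hsv[...,2]>90)
    bright=near&(hsv[...,2]>150)&(hsv[...,1]<60)
    n,l,st,ce=cv2.connectedComponentsWithStats(bright.astype(np.uint8)); i=1+np.argmax(st[1:,4])
    cnt=max(cv2.findContours((l==i).astype(np.uint8),cv2.RETR_EXTERNAL,cv2.CHAIN_APPROX_NONE)[0],key=cv2.contourArea)
    e=cv2.fitEllipse(cv2.convexHull(cnt)); 
    dark=near&(hsv[...,2]<75)&~green
    n,l2,st2,ce2=cv2.connectedComponentsWithStats(dark.astype(np.uint8)); j=min(range(1,n),key=lambda j:9e9 if st2[j,4]<150 else np.hypot(*(ce2[j]-k0)))
    ring=onz(c,*e[0],198.5); mk=onz(c,np.nonzero(red)[1].mean(),np.nonzero(red)[0].mean(),198.5)
    print('ring ell',e,'->',ring,'mark',mk,'r',np.hypot(*(mk-ring)[:2]),'ang',np.arctan2(*(mk-ring)[1::-1]),'nred',red.sum())
    print('knob blob',st2[j],ce2[j],onz(c,*ce2[j],212))
    return p,c
if __name__=='__main__':
    p,c=meas(); cv2.imwrite('pics/k.png',cv2.resize(p[210:310,265:385,::-1],None,fx=5,fy=5,interpolation=cv2.INTER_CUBIC))
E
python3 meas.py
```

```text
ring ell ((323.0262145996094, 257.581298828125), (68.22708129882812, 70.22684478759766), 89.30217742919922) -> [ 626.32976263 -108.09355223  198.5       ] mark [613.15021989 -96.2643488  198.5       ] r 17.70961322307051 ang 2.4101367920570365 nred 45
knob blob [306 245  35  39 994] [323.03521127 264.18913481] [ 626.92927063 -108.03379318  212.        ]
```

View pics/k.png

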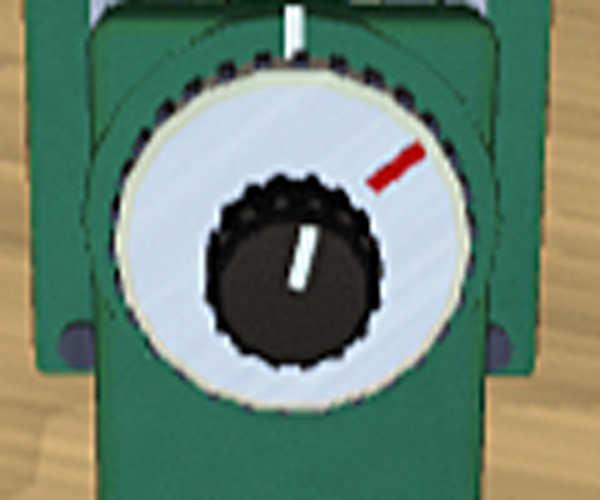

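Ring measures (626.3,-108.1), knob (627,-108) and the TCP is at (627.6,-108.1), while the post grasp implied about (629,-106). I'll close gently on the knob and use the grasp itself to find the axis.

Call:
servo_tool:
  deltas:
    - [6, [0.05, 0.1, -2], [0, 0, 0]]
    - [5, [0, 0, -2], [0, 0, 0]]
    - [5, [0, 0, -1.5], [0, 0, 0]]
    - [5, [0, 0, -0.1], [0, 0, 0]]
    - [5, [0, 0, 0], [0, 0, 0]]

```text
time: 11.28
tcp_pos: [629.0, -106.8, 284.8]
tool_rot: [0.0, -0.104, 0.995, 0.0]
wrist_force: [-0.8, -0.1, 0.2]
width: 50.2
grip_force: 0.0
```

Call:
servo_tool:
  deltas:
    - [2.8, [0, 0, 0], [0, 0, 0]]
    - [2, [0, 0, 0], [0, 0, 0]]
    - [2, [0, 0, 0], [0, 0, 0]]
    - [2, [0, 0, 0], [0, 0, 0]]
  squeeze: 4

```text
time: 11.78
tcp_pos: [628.8, -106.5, 285.0]
tool_rot: [0.0, -0.104, 0.995, 0.0]
wrist_force: [-0.8, 0.8, 1.6]
width: 21.6
grip_force: 4.0
```

Run:
```python
from h import *
s=env.state();print(s['time'],s['tcp_pos'],s['tool_rot'],s['q'],s['wrist_force'],s['moment'],s['width'])
```

```text
11.775 [ 628.7638886  -106.51145642  284.96308746] [ 1.30639647e-04 -1.04054901e-01  9.94571528e-01  1.92022268e-04] [ 0.51339625  0.50336215 -0.61563306  1.63512086  0.31668708  1.10451528
  1.59176115] [-0.8453978   0.77469276  1.63492044] [0.300974   0.01655982 0.01850378] 21.563048379776863
```

Call:
servo_tool:
  deltas:
    - [4, [0, 0, 0], [0, 0, 0]]
    - [4, [0, 0.03, 0], [0, 0, 0]]
    - [4, [0, 0, 0], [0, 0, 0.175]]
    - [4, [0, 0, 0], [0, 0, 0.175]]
    - [4, [0, 0, 0], [0, 0, 0.175]]
    - [4, [0, 0, 0], [0, 0, 0.175]]
    - [4, [0, 0, 0], [0, 0, 0.175]]
    - [4, [0, 0, 0], [0, 0, 0.175]]
    - [4, [0, 0, 0], [0, 0, 0]]

```text
time: 12.9
tcp_pos: [628.7, -106.9, 284.4]
tool_rot: [0.0, -0.588, 0.809, 0.0]
wrist_force: [-0.9, -0.1, -0.1]
width: 39.8
grip_force: 0.0
```

Call:
servo_tool:
  deltas:
    - [2.8, [0, 0, 0], [0, 0, 0]]
    - [2, [0, 0, 0], [0, 0, 0]]
    - [2, [0, 0, 0], [0, 0, 0]]
    - [2, [0, 0, 0], [0, 0, 0]]
  squeeze: 4

```text
time: 13.4
tcp_pos: [628.1, -106.3, 284.6]
tool_rot: [-0.001, -0.588, 0.809, 0.0]
wrist_force: [-5.6, 1.0, 3.6]
width: 21.7
grip_force: 4.0
```

Run:
```python
from h import *
s=env.state();print(s['time'],s['tcp_pos'],s['tool_rot'],s['q'],s['wrist_force'],s['moment'],s['width'])
```

```text
13.4 [ 628.10116028 -106.30109832  284.6159057 ] [-7.28086561e-04 -5.88391307e-01  8.08575876e-01  4.39016461e-04] [ 0.65883986  0.56825619 -0.84323222  1.62600354  0.45446     1.15671841
  2.53504091] [-5.55577397  1.02890591  3.58498065] [ 0.33855167  1.08900793 -0.06212733] 21.732483367680523
```

Call:
servo_tool:
  deltas:
    - [2, [-0.08, 0.02, 0.03], [0, 0, 0]]
    - [2, [0, 0, 0], [0, 0, 0]]
    - [2, [0, 0, 0], [0, 0, 0]]

```text
time: 13.78
tcp_pos: [627.9, -106.4, 284.7]
tool_rot: [-0.0, -0.588, 0.809, 0.0]
wrist_force: [-1.6, 1.7, -1.5]
width: 21.3
grip_force: 4.0
```

```bash
cat > st.py <<'E'
from h import *
s=env.state();q=s['tool_rot'];M=R.from_quat([q[1],q[2],q[3],q[0]]).as_matrix()
print(round(s['time'],2),'p',s['tcp_pos'].round(2),'yaw',round(float(np.arctan2(M[1,0],M[0,0])),3),'q',s['q'].round(2),'F',s['wrist_force'].round(2),'M',s['moment'].round(3),round(s['width'],2),s['grip_force'], 'tilt',M[:2,2].round(4))
E
python3 st.py
```

```text
13.78 p [ 627.89 -106.4   284.71] yaw -1.883 q [ 0.66  0.57 -0.84  1.63  0.45  1.15  2.54] F [-1.6   1.72 -1.48] M [ 0.315  0.338 -0.006] 21.32 3.9990516595207737 tilt [-0.0002  0.0002]
```

Call:
servo_tool:
  deltas:
    - [2, [0, 0, 0], [0, 0, 0]]
    - [2, [0, 0, 0], [0, 0, 0]]
    - [2, [0, 0, 0], [0, 0, -0.05]]
    - [2, [0, 0, 0], [0, 0, -0.1]]
    - [2, [0, 0, 0], [0, 0, -0.1]]
    - [2, [0, 0, 0], [0, 0, -0.1]]
    - [2, [0, 0, 0], [0, 0, -0.1]]
    - [2, [0, 0, 0], [0, 0, -0.1]]
    - [2, [0, 0, 0], [0, 0, -0.1]]
    - [2, [0, 0, 0], [0, 0, -0.1]]
    - [2, [0, 0, 0], [0, 0, -0.05]]
    - [2, [0, 0, 0], [0, 0, 0]]
  squeeze: 18

```text
time: 15.28
tcp_pos: [628.0, -106.5, 284.7]
tool_rot: [0.0, -0.227, 0.974, -0.0]
wrist_force: [0.1, 0.1, -4.1]
width: 21.7
grip_force: 18.0
```

```bash
python3 st.py
python3 - <<'E'
from h import *
p,c=grab('wrist','w3.png'); p2,c2=grab('scene','s3.png')
a=cv2.resize(p2[235:345,270:340,::-1],None,fx=4,fy=4,interpolation=cv2.INTER_CUBIC)
o=np.zeros((480,800,3),np.uint8);o[:440,:280]=a;o[:,300:]=p[:,70:570,::-1];cv2.imwrite('pics/m3.png',o)
E
```

```text
15.28 p [ 628.04 -106.47  284.72] yaw -2.683 q [ 0.55  0.52 -0.67  1.63  0.35  1.11  1.82] F [ 0.08  0.13 -4.06] M [ 0.256 -0.003 -0.022] 21.71 17.997265592421172 tilt [ 0.0001 -0.0001]
```

View pics/m3.png

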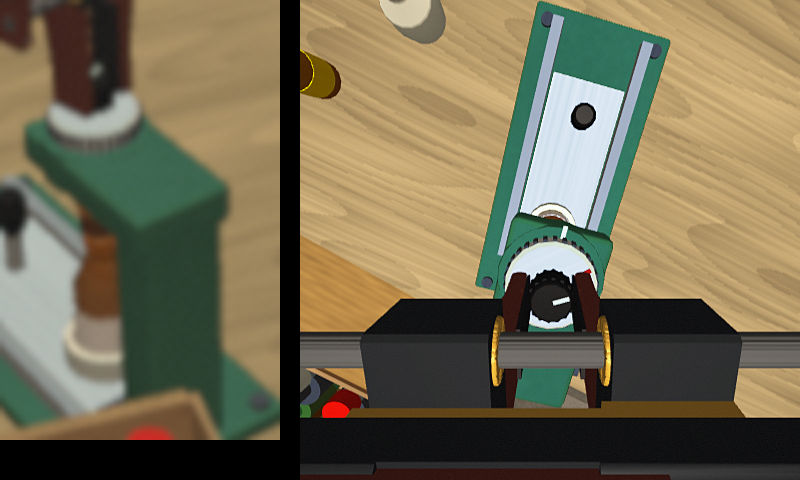

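Left: pad above the stopper, bottle under the head. Right: the fingers hold the knob at about (551,297), its pointer has turned clockwise with the tool, and the ring is clear of the fingers. Continuing.

Call:
servo_tool:
  deltas:
    - [2, [0, 0, 0.03], [0, 0, -0.05]]
    - [2, [0, 0, 0], [0, 0, -0.1]]
    - [2, [0, 0, 0], [0, 0, -0.1]]
    - [2, [0, 0, 0], [0, 0, -0.1]]
    - [2, [0, 0, 0], [0, 0, -0.1]]
    - [2, [0, 0, 0], [0, 0, -0.1]]
    - [2, [0, 0, 0], [0, 0, -0.1]]
    - [2, [0, 0, 0], [0, 0, -0.1]]
    - [2, [0, 0, 0], [0, 0, -0.1]]
    - [2, [0, 0, 0], [0, 0, -0.1]]
    - [2, [0, 0, 0], [0, 0, -0.1]]
    - [2, [0, 0, 0], [0, 0, -0.1]]
    - [2, [0, 0, 0], [0, 0, -0.05]]
    - [2, [0, 0, 0], [0, 0, 0]]

```text
time: 17.12
tcp_pos: [628.0, -106.8, 284.8]
tool_rot: [0.0, 0.362, 0.932, -0.0]
wrist_force: [1.6, -0.4, -8.0]
width: 20.6
grip_force: 18.0
```

```bash
python3 st.py
python3 - <<'E'
from h import *
m=[]
for i in range(4):
    f=env.grab_frame('top'); m.append(env.state()['moment'][2])
print(np.round(m,4))
E
```

```text
17.12 p [ 628.   -106.81  284.8 ] yaw 2.401 q [ 0.37  0.46 -0.41  1.65  0.21  1.07  0.73] F [ 1.59 -0.39 -7.98] M [-0.153 -0.466  0.032] 20.6 17.997230708642746 tilt [-0.     -0.0005]
[0.0529 0.0254 0.06   0.0552]
```

Call:
servo_tool:
  deltas:
    - [2, [0, 0, -0.05], [0, 0, -0.05]]
    - [2, [0, 0, 0], [0, 0, -0.1]]
    - [2, [0, 0, 0], [0, 0, -0.1]]
    - [2, [0, 0, 0], [0, 0, -0.05]]

```text
time: 17.82
tcp_pos: [627.9, -106.9, 284.8]
tool_rot: [0.0, 0.498, 0.867, -0.0]
wrist_force: [1.0, -1.5, -6.8]
width: 21.0
grip_force: 18.0
```

```bash
cat > mz.py <<'E'
from h import *
import sys
n=int(sys.argv[1]) if len(sys.argv)>1 else 8
m=[];F=[]
for i in range(n):
    f=env.grab_frame('scene'); s=env.state(); m.append(s['moment'][2]); F.append(s['wrist_force'])
print('mz mean %.4f sd %.4f'%(np.mean(m),np.std(m)),'F',np.mean(F,0).round(2))
E
python3 mz.py; python3 st.py
```

```text
mz mean 0.0333 sd 0.0307 F [ 1.09 -2.66 -6.63]
18.23 p [ 627.94 -106.83  284.79] yaw 2.1 q [ 0.33  0.46 -0.35  1.65  0.17  1.07  0.46] F [ 1.98 -3.73 -6.31] M [-0.619 -0.41   0.064] 21.18 17.99650466753519 tilt [ 0.0001 -0.0003]
```

Call:
servo_tool:
  deltas:
    - [2, [0, 0, -0.05], [0, 0, -0.05]]
    - [2, [0, 0, 0], [0, 0, -0.05]]
    - [2, [0, 0, 0], [0, 0, -0.05]]

```text
time: 18.6
tcp_pos: [627.9, -106.8, 284.7]
tool_rot: [0.0, 0.562, 0.827, -0.0]
wrist_force: [-0.2, -3.7, -4.4]
width: 21.3
grip_force: 18.0
```

```bash
python3 mz.py 10; python3 st.py
```

```text
mz mean 0.0317 sd 0.0246 F [-1.18 -3.51 -1.26]
19.1 p [ 627.92 -106.83  284.66] yaw 1.95 q [ 0.3   0.45 -0.32  1.65  0.16  1.06  0.32] F [-2.45 -4.22  0.57] M [-0.951  0.33   0.044] 21.0 17.998342476203106 tilt [ 0.0002 -0.0005]
```

Call:
servo_tool:
  deltas:
    - [2, [0, 0, 0], [0, 0, -0.05]]
    - [2, [0, 0, 0], [0, 0, -0.05]]
    - [2, [0, 0, 0], [0, 0, -0.05]]

```text
time: 19.48
tcp_pos: [627.9, -106.8, 284.7]
tool_rot: [0.0, 0.622, 0.783, -0.0]
wrist_force: [-2.7, -4.6, 1.6]
width: 21.1
grip_force: 18.0
```

```bash
python3 mz.py 8
```

```text
mz mean 0.0302 sd 0.0323 F [-2.64 -4.23  1.32]
```

Call:
servo_tool:
  deltas:
    - [2, [0, 0, 0], [0, 0, -0.05]]
    - [2, [0, 0, 0], [0, 0, -0.05]]

```text
time: 20.12
tcp_pos: [627.9, -106.8, 284.7]
tool_rot: [0.0, 0.66, 0.751, -0.0]
wrist_force: [-2.0, -4.7, 1.2]
width: 20.9
grip_force: 18.0
```

```bash
python3 mz.py 8
```

```text
mz mean 0.0190 sd 0.0349 F [-2.71 -4.69  1.47]
```

Call:
servo_tool:
  deltas:
    - [2, [-0.03, -0.05, 0], [0, 0, -0.05]]
    - [2, [0, 0, 0], [0, 0, -0.05]]
    - [2, [0, 0, 0], [0, 0, -0.05]]
    - [2, [0, 0, 0], [0, 0, -0.05]]

```text
time: 21.02
tcp_pos: [627.8, -106.9, 284.7]
tool_rot: [0.0, 0.732, 0.681, 0.0]
wrist_force: [-2.5, -4.2, 1.0]
width: 21.2
grip_force: 18.0
```

```bash
python3 mz.py 10; python3 st.py
python3 - <<'E'
from h import *
p,c=grab('wrist','w4.png'); p2,c2=grab('scene','s4.png')
a=cv2.resize(p2[235:345,270:340,::-1],None,fx=4,fy=4,interpolation=cv2.INTER_CUBIC)
o=np.zeros((480,800,3),np.uint8);o[:440,:280]=a;o[:,300:]=p[:,70:570,::-1];cv2.imwrite('pics/m4.png',o)
E
```

```text
mz mean 0.0220 sd 0.0356 F [-2.83 -3.25  2.52]
21.52 p [ 627.77 -106.94  284.61] yaw 1.5 q [ 0.24  0.44 -0.22  1.66  0.11  1.05 -0.09] F [-3.32 -2.91  4.24] M [-0.831  0.493  0.064] 21.36 18.000213607083424 tilt [0.0005 0.    ]
```

View pics/m4.png

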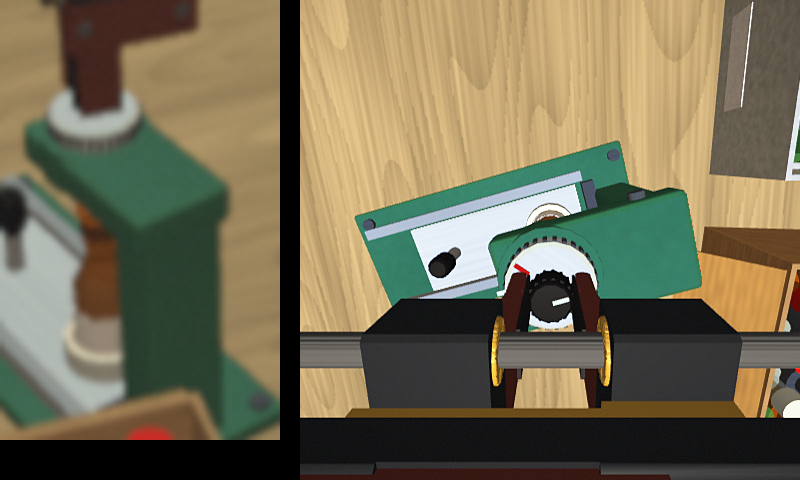

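Pointer still at (568,299) in the tool's view, so the knob isn't slipping. The red mark and ring look undisturbed. Continuing in small steps.

Call:
servo_tool:
  deltas:
    - [2, [-0.03, -0.03, 0.03], [0, 0, -0.05]]
    - [2, [0, 0, 0], [0, 0, -0.05]]
    - [2, [0, 0, 0], [0, 0, -0.05]]

```text
time: 22.0
tcp_pos: [627.7, -106.9, 284.6]
tool_rot: [0.0, 0.781, 0.624, 0.0]
wrist_force: [-1.7, -3.1, 2.1]
width: 21.1
grip_force: 18.0
```

```bash
python3 mz.py 8
```

```text
mz mean 0.0101 sd 0.0230 F [-0.92 -2.69  2.06]
```

Call:
servo_tool:
  deltas:
    - [2, [0, 0, 0], [0, 0, -0.05]]
    - [2, [0, 0, 0], [0, 0, -0.05]]
    - [2, [0, 0, 0], [0, 0, -0.05]]

```text
time: 22.78
tcp_pos: [627.6, -107.0, 284.6]
tool_rot: [0.0, 0.826, 0.564, 0.0]
wrist_force: [0.3, -1.0, 1.6]
width: 21.2
grip_force: 18.0
```

```bash
python3 mz.py 8;python3 st.py
```

```text
mz mean 0.0371 sd 0.0577 F [ 0.59 -1.98  1.81]
23.18 p [ 627.59 -106.98  284.64] yaw 1.2 q [ 0.19  0.44 -0.16  1.66  0.08  1.05 -0.37] F [ 1.13 -1.57  0.85] M [-0.388 -0.395  0.055] 21.26 17.999275926849805 tilt [0.0007 0.0004]
```

Call:
servo_tool:
  deltas:
    - [2, [0, -0.02, 0], [0, 0, -0.05]]
    - [2, [0, 0, 0], [0, 0, -0.05]]
    - [2, [0, 0, 0], [0, 0, -0.05]]

```text
time: 23.55
tcp_pos: [627.6, -107.0, 284.7]
tool_rot: [-0.0, 0.866, 0.501, 0.0]
wrist_force: [0.4, -1.3, 2.9]
width: 21.4
grip_force: 18.0
```

```bash
python3 mz.py 10
```

```text
mz mean 0.0714 sd 0.0195 F [ 1.27 -0.24  2.31]
```

Call:
servo_tool:
  deltas:
    - [2, [0, 0, 0], [0, 0, -0.05]]
    - [2, [0, 0, 0], [0, 0, 0]]

```text
time: 24.3
tcp_pos: [627.5, -107.0, 284.7]
tool_rot: [-0.0, 0.877, 0.48, 0.0]
wrist_force: [1.3, 0.6, 2.7]
width: 21.1
grip_force: 18.0
```

```bash
python3 mz.py 12
```

```text
mz mean 0.1151 sd 0.0251 F [2.18 1.78 3.1 ]
```

```bash
python3 mz.py 14
python3 - <<'E'
from h import *
p2,c2=grab('scene','s5.png')
a=cv2.imread('pics/scene1.png')
t=[cv2.imread('pics/s%d.png'%i)[270:325,280:312] for i in (3,4,5)]
cv2.imwrite('pics/m5.png',cv2.resize(np.hstack(t),None,fx=8,fy=8,interpolation=cv2.INTER_CUBIC))
E
```

```text
mz mean 0.1193 sd 0.0258 F [2.43 3.23 3.55]
```

View pics/m5.png

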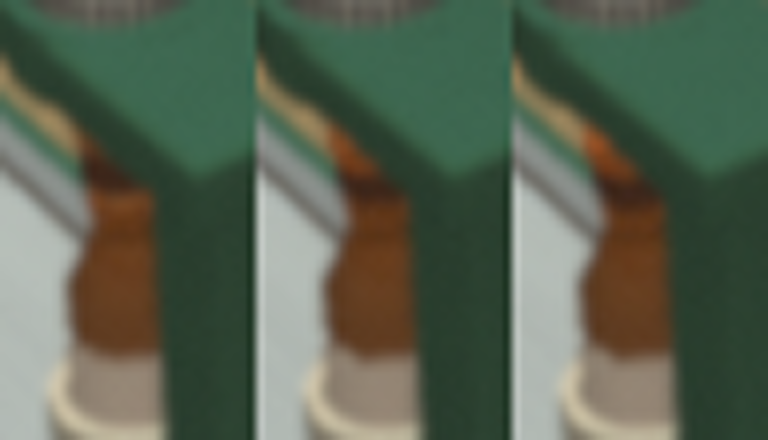

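The panels (at 0.8, 2.9 and 3.4 rad) show the orange pad coming down and the dark stopper head sinking onto the rim. Torque is steady at 0.117 N m, about 32 N, so the stopper is home and pressed. Now winding back up about 1.8 rad.

Call:
servo_tool:
  deltas:
    - [2, [0.03, 0.04, 0], [0, 0, 0.05]]
    - [2, [0, 0, 0], [0, 0, 0.1]]
    - [2, [0, 0, 0], [0, 0, 0.1]]
    - [2, [0, 0, 0], [0, 0, 0.1]]
    - [2, [0, 0, 0], [0, 0, 0.1]]
    - [2, [0, 0, 0], [0, 0, 0.1]]
    - [2, [0, 0, 0], [0, 0, 0.1]]
    - [2, [0, 0, 0], [0, 0, 0.1]]
    - [2, [0, 0, 0], [0, 0, 0.1]]
    - [2, [0, 0, 0], [0, 0, 0.1]]
    - [2, [0, 0, 0], [0, 0, 0.1]]
    - [2, [0, 0, 0], [0, 0, 0.1]]
    - [2, [0, 0, 0], [0, 0, 0.1]]
    - [2, [0, 0, 0], [0, 0, 0.1]]
    - [2, [0, 0, 0], [0, 0, 0.1]]
    - [2, [0, 0, 0], [0, 0, 0.1]]
    - [2, [0, 0, 0], [0, 0, 0.1]]
    - [2, [0, 0, 0], [0, 0, 0.1]]
    - [2, [0, 0, 0], [0, 0, 0.05]]
    - [2, [0, 0, 0], [0, 0, 0]]

```text
time: 28.15
tcp_pos: [627.9, -106.9, 284.6]
tool_rot: [0.0, 0.17, 0.985, 0.0]
wrist_force: [4.0, 3.6, 4.0]
width: 21.2
grip_force: 18.0
```

```bash
python3 st.py; python3 mz.py 4
```

```text
28.15 p [ 627.94 -106.86  284.58] yaw 2.8 q [ 0.43  0.48 -0.5   1.64  0.25  1.08  1.09] F [4.   3.61 3.98] M [ 1.021 -0.935 -0.007] 21.19 17.99990423311101 tilt [0.0009 0.0005]
mz mean 0.0252 sd 0.0488 F [3.08 3.61 3.96]
```

Call:
servo_tool:
  deltas:
    - [2, [0.04, 0.04, 0.03], [0, 0, 0]]
    - [2, [0, 0, 0], [0, 0, 0]]
    - [4, [0, 0, 0], [0, 0, 0]]
    - [5, [0, 0, 0], [0, 0, 0]]
    - [5, [0, 0, 0], [0, 0, 0]]
    - [6, [0, 0, 1.5], [0, 0, 0]]
    - [8.7, [0, 0, 2], [0, 0, 0]]
    - [8.7, [0, 0, 2], [0, 0, 0.13]]
    - [8.7, [0, 0, 0.2], [0, 0, 0.14]]
    - [8.7, [0, 0, 0], [0, 0, 0.14]]
    - [8.7, [0, 0, 0], [0, 0, 0.14]]
    - [8.7, [0, 0, 0], [0, 0, 0]]
    - [8.7, [0, 0, 0], [0, 0, 0]]

```text
time: 29.98
tcp_pos: [628.2, -106.7, 342.7]
tool_rot: [0.0, -0.103, 0.995, -0.0]
wrist_force: [0.1, -0.4, -0.3]
width: 86.9
grip_force: 0.0
```

```bash
python3 st.py
python3 - <<'E'
from meas import *
p,c=meas(); p2,c2=grab('scene','s6.png')
a=cv2.resize(p2[235:345,270:340,::-1],None,fx=4,fy=4,interpolation=cv2.INTER_CUBIC)
o=np.zeros((480,800,3),np.uint8);o[:440,:280]=a;o[:,300:]=p[:,70:570,::-1];cv2.imwrite('pics/m6.png',o)
E
```

```text
29.98 p [ 628.18 -106.66  342.73] yaw -2.936 q [ 0.52  0.45 -0.62  1.57  0.27  1.21  1.62] F [ 0.13 -0.41 -0.35] M [ 0.061 -0.128 -0.003] 86.88 0.0 tilt [ 0.0009 -0.0002]
ring ell ((320.886962890625, 255.31527709960938), (67.99812316894531, 70.1915054321289), 87.02257537841797) -> [ 626.29774965 -107.98205883  198.5       ] mark [613.16794085 -96.24321069 198.5       ] r 17.61228078971646 ang 2.41206855163162 nred 43
knob blob [304 243  35  38 973] [320.34326824 261.34121274] [ 626.66423712 -108.26202972  212.        ]
```

View pics/m6.png

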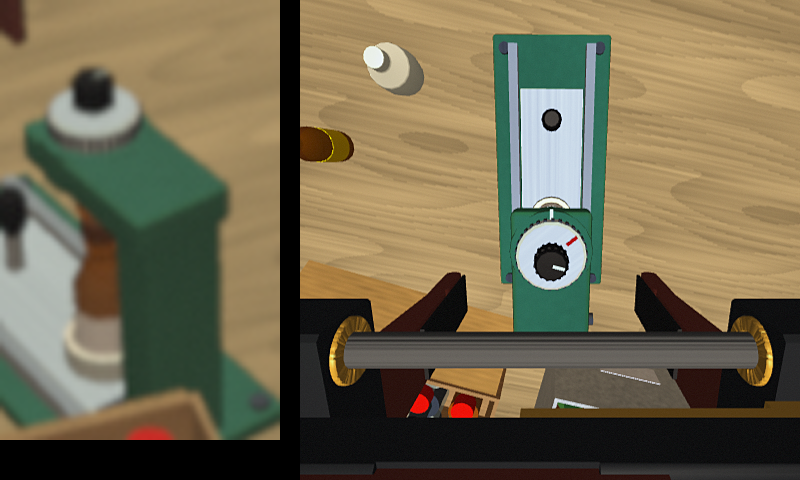

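The ring mark is at 2.412 rad against 2.410 before, so it didn't shift. The pad is up, the post and bottle are still in the home position, and the robot is clear. Handing in.

```bash
python3 -c "
from plant import env
print(env.finish_job())"
```

```text
the job is handed in; nothing more can be done
None
```

I handed the job in at about 30 s: the shuttle is home, the stopper is fully in and was pressed at about 32 N by feel, the pad is wound back up about 5 mm, the height ring did not shift, and the robot is clear; the hand-in returned no verdict.

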